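# Change over the balance from the blocked drawer

## Robot

A 6-joint arm with a two-finger parallel gripper is mounted at the origin on a cart in front of the work surface, level with it; the furniture and walls round the work are solid. World frame = base frame: x ahead of the robot, y to its left, z up, the work surface at z = 0. Lengths are in m, angles in rad, forces in N, time in s.
With the tool pointing down it reaches from about 0.25 to 0.775 m from the base axis. Payload 4 kg.
Tool frame: the origin (TCP) lies at the very end of the fingers, on their centre line; the grasp point (between the pads) lies 19 mm behind it; z points along the fingers, y is the line along which they close (so a half turn about z gives the same grasp; the last joint's range is limited). The gripper opens to 85 mm and grips with 20 to 120 N. Pads are 22 mm wide; open, the fingers measure 114 mm over their backs; the gripper's body (76 mm by 85 mm) begins 54 mm behind the grasp point. The pads swing forward as they close: fully open they stand 13 mm farther back than shut.
Start: joints at [-1.259, 0.087, 1.371, -0, 1.684, -0.103], TCP at [0.222, -0.503, 0.231] pointing down, gripper open.
Joint ranges: [-3.1, 3.1], [-0.76, 2.03], [0.27, 2.55], [-1.08, 4.22], [0.17, 2.65], [-2.57, 2.57]. Speed limits (rad/s): [2.79, 2.79, 3.14, 3.14, 3.14, 3.14].

## Interface

Orientations are given as [roll, pitch, yaw] about the fixed x, y, z axes, in that order (R = Rz(yaw) Ry(pitch) Rx(roll)).
In Python, from workcell import bot gives the robot as it stands. Calls block until the motion is done:
- bot.reach(position, orientation): joint-space move of the TCP to a pose.
- bot.servo_line(position, rot=None, v=0.15): straight line of the TCP; rot=None keeps the orientation; v is the mean speed in m/s.
- bot.set_joints(angles): joint-space move.
- bot.move_gripper(opening, force=None): finger opening in m; force is the grip in N (None keeps the last); returns when the fingers have stopped.
- bot.hold(seconds).
- bot.solve_ik(position, orientation): joint angles nearest the present ones, or None.
- bot.observe(): the state.
- bot.get_image(name): name is "scene" or "side" or "wrist"; returns the picture (480x640x3 uint8, red, green, blue); there is no depth.
- bot.camera_info(name): a dict with "fx", "fy", "cx", "cy" (pixels), "extrinsics" (4x4, takes a point from world to camera coordinates). Camera axes: x right, y down, z forward; pixel columns grow to the right and rows downward; lengths in m; the calibration is good to about 2 mm. A picture is of the moment at which its call begins: read the wrist's pose just before it. camera_info takes no time and is no camera call; for the wrist camera it gives the pose at the moment of the call.
A pose or a line that the arm cannot do raises bot.MotionError and nothing moves.
- bot.hand_in(): hands the job in; it is judged then, once.
The state is a dict: "t": time; "joint_pos": joint angles; "qd": joint speeds; "joint_torque": joint torques, N m; "position": TCP position; "eef_rot": TCP orientation; "contact_force": force on the tool from outside, world axes, zero at the start; "moment": the same for the moment, N m; "grip_width": finger opening in m; "finger_force": force on a finger pad.
Only numpy, scipy, OpenCV 4.12 (cv2) and the standard library are available. Lean on these libraries where they do the work, as an engineer would, in place of code of your own. Each camera call takes 0.05 s, during which the arm holds its last target. There are 200 camera calls.

## Task

The balance check is finished: put the steel check weight that stands on the balance away in its round black case, and set the small porcelain weighing cup on the middle of the pan instead. Case and cup are kept in the drawer of the clear box, which cannot open because the amber bottle and the conical flask stand before it: first stand both on the steel tray, then open the drawer and make the exchange (the case stays in the drawer). Finally shut the drawer fully and stand the bottle and the flask each back just where it stood at the start, keeping both upright all the while.

Things in the scene. Friction and masses are not known exactly. Their poses are not given: they have to be found in the camera images.
- amber_bottle: amber reagent bottle with a black screw cap, round body 68 mm across up to 106 mm, cap 36 mm across from 106 to 156 mm (grasp the cap from above); about 0.5 kg. Origin at the centre of its underside, z up. It stands on the worktop before the drawer, beside the flask, either one on the left; its starting place is where it must return
- conical_flask: clear conical glass flask, 78 mm across at the foot, 131 mm tall, neck 30 mm across from 87 to 131 mm (grasp the neck from above); about 0.16 kg. Origin at the centre of its underside, z up. It stands on the worktop before the drawer, beside the bottle; its starting place is where it must return
- check_weight: polished steel check weight, 200 g: a cylinder 30 mm across and 33 mm high with a knob 18 mm across on top, 46 mm in all (grasp the cylinder, with the fingertips about 20 mm above its underside). Origin at the centre of its underside, z up. It starts on the balance pan
- weighing_cup_small: small white porcelain weighing cup, open at the top, 36 mm across the rim, 28 mm at the foot, 29 mm tall, 20 g (grasp it across the outside near the rim). Origin at the centre of its underside, z up. It starts on the drawer floor, 10 mm above the worktop, in the left or right half, seen through the clear top of the box
- weight_case: round open case of black plastic for the check weight, outside 56 mm, inside 50 mm across, 18 mm high, floor 3 mm thick; fingertips that carry the weight must stay above its rim. Origin at the centre of its underside, z up. It lies loose on the drawer floor in the other half from the cup and rides with the drawer
- side_tray: fixed steel tray on the worktop, 140 mm (x) by 220 mm (y), rim 17 mm high, floor 4 mm thick, flat inside; room for bottle and flask side by side along its y axis, 50 mm either side of the middle. Origin at the centre of its underside, z up. It may stand on either side of the balance
- pan_centre (a point): centre of the top face of the round steel pan (86 mm across, 52 mm above the worktop) of the fixed white and grey bench balance; z up. The balance's display and keys lie toward -x of this point and the pan stands free above its housing
- box_drawer (a joint): how far the drawer is out, m: 0 shut, 0.11 fully open; slides lightly (1 to 2 N), stays where left. Box: clear acrylic, fixed, 150 mm deep, 220 wide, 76 high; drawer walls reach 47 mm above the worktop. Cup and case stand about 45 mm behind the drawer's front face, 52 mm left and right of its middle, so they come clear of the box's top when it is fully open
- drawer_handle (a point): middle of the drawer's round steel handle bar (11 mm thick, 100 mm long, along this frame's y axis), 35 mm before the drawer's front face and 45 mm above the worktop; pinch the bar from above with one finger before and one behind it. The frame moves with the drawer: its -x axis is the way the drawer opens, z up

How it is judged:
On the way, in this order (a step that is already met when the one before it is completed fails the run):
1. the amber bottle and the conical flask both stand upright on the steel tray, let go (x of amber_bottle in the frame of side_tray between -0.035 and 0.035 m and y of amber_bottle in the frame of side_tray between -0.08 and 0.08 m and z of amber_bottle in the frame of side_tray between 0 and 0.01 m and angle between each of amber_bottle, conical_flask's own z axis and vertical below 0.1 rad and contact force between each of amber_bottle, conical_flask and the fingers below 0.05 N and x of conical_flask in the frame of side_tray between -0.035 and 0.035 m and y of conical_flask in the frame of side_tray between -0.08 and 0.08 m and z of conical_flask in the frame of side_tray between 0 and 0.01 m), for 0.2 s.
2. the check weight stands in its case in the drawer and the weighing cup on the middle of the balance pan, both let go, while bottle and flask still wait on the tray (all of step 1 and horizontal distance between check_weight and weight_case below 0.0135 m and z of check_weight in the frame of weight_case between -0.001 and 0.008 m and angle between each of check_weight, weighing_cup_small, weight_case's own z axis and vertical below 0.1 rad and contact force between each of check_weight, weighing_cup_small and the fingers below 0.05 N and horizontal distance between weighing_cup_small and pan_centre below 0.012 m and z of weighing_cup_small in the frame of pan_centre between -0.004 and 0.006 m and x of weight_case in the frame of drawer_handle between 0.045 and 0.175 m and y of weight_case in the frame of drawer_handle between -0.1 and 0.1 m and height (world z) of weight_case below 0.02 m), for 0.2 s.
At the end, for the whole second after the job is handed in: Drawer shut (within 6 mm), with the check weight upright in its case in it; weighing cup upright on the pan within 12 mm of its centre; amber bottle and conical flask upright, each within 15 mm of where it first stood; all let go and at rest (value of joint box_drawer below 0.006 m and horizontal distance between check_weight and weight_case below 0.0135 m and z of check_weight in the frame of weight_case between -0.001 and 0.008 m and angle between each of check_weight, weight_case, weighing_cup_small, amber_bottle, conical_flask's own z axis and vertical below 0.1 rad and contact force between each of check_weight, weighing_cup_small, amber_bottle, conical_flask and the fingers below 0.05 N and x of weight_case in the frame of drawer_handle between 0.045 and 0.175 m and y of weight_case in the frame of drawer_handle between -0.1 and 0.1 m and height (world z) of weight_case below 0.02 m and horizontal distance between weighing_cup_small and pan_centre below 0.012 m and z of weighing_cup_small in the frame of pan_centre between -0.004 and 0.006 m and distance of each of amber_bottle, conical_flask from where it was at the start of the episode below 0.015 m and linear speed of each of amber_bottle, conical_flask, weighing_cup_small, check_weight below 0.02 m/s); the robot touches nothing.
It fails at once if the amber bottle or the conical flask is tipped (more than 30 degrees) (angle between any of amber_bottle, conical_flask's own z axis and vertical above 0.52 rad).
It also fails if it takes over 152 s, if anything falls off the work surface, if the arm or the gripper's body presses on something with over 40 N, if the wrist force passes 120 N, or if a joint passes its speed limit or range.

## Working session

There is one attempt and no reset: what is moved stays moved. The work goes in short steps, each a Python script; the robot and the scene stay as the last script left them, time stands still between calls to the robot, and variables do not carry over. Pictures are saved under pics/ and viewed, at most 14 in all, crops included, and the job is handed in when it is done.

```bash
mkdir -p pics; python3 - <<'E'
from workcell import bot
import cv2,numpy as np
np.set_printoptions(precision=4,suppress=True)
for n in("scene","side"):
    im=bot.get_image(n); cv2.imwrite(f"pics/{n}0.png",im[:,:,::-1])
    c=bot.camera_info(n);E=np.array(c["extrinsics"]);print(n,c["fx"],c["cx"],c["cy"]);print(-E[:3,:3].T@E[:3,3],E[2,:3])
s=bot.observe();print(s["t"],s["eef_rot"],s["grip_width"])
E
```

```text
scene 521.5705197672916 322.27323056734485 241.298512457857
[0.0203 0.572  0.933 ] [ 0.4403 -0.5219 -0.7306]
side 454.3690080928981 325.33419773787296 237.63129517812288
[0.536  0.5699 0.6483] [-0.0052 -0.7441 -0.6681]
0.1 [-3.1395 -0.0002  0.4148] 0.08542371416241441
```

View pics/scene0.png

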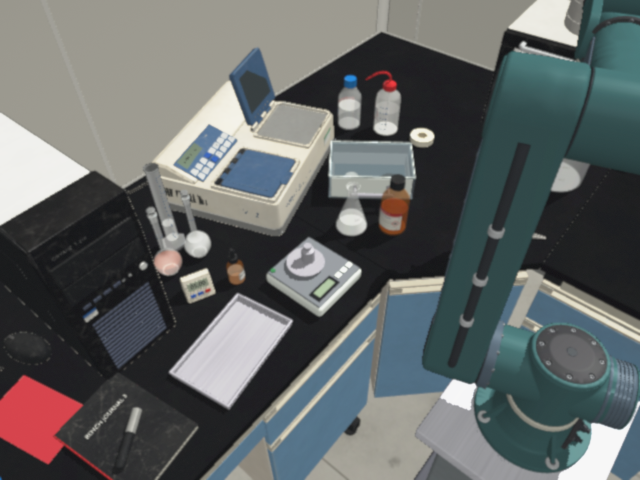

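View pics/side0.png

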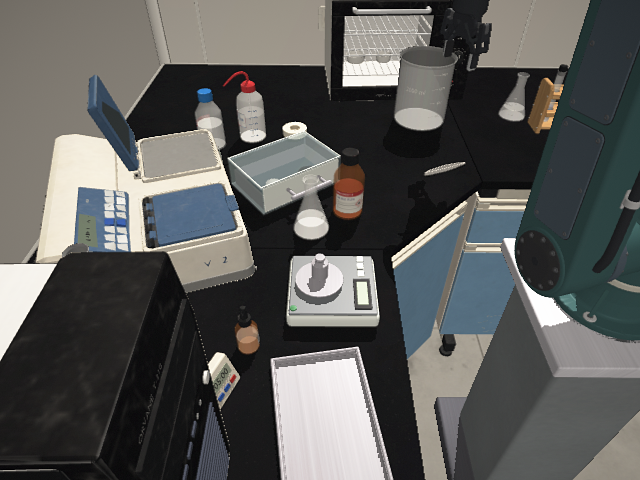

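The scene view shows the tray at about (232,350), the balance at (313,272), the weight on the pan at (305,258), the flask at (350,212), the bottle at (393,205) and the box at (372,168). The side view shows the same things: bottle (349,185), flask (311,212), pan (319,283), tray (330,420). I'll enlarge both and compute rough positions.

```bash
cat > h.py <<'E'
from workcell import bot
import cv2,numpy as np
np.set_printoptions(precision=4,suppress=True)
def ray(c,u,v):
    E=np.array(c["extrinsics"]);d=E[:3,:3].T@np.array([(u-c["cx"])/c["fx"],(v-c["cy"])/c["fy"],1]);return -E[:3,:3].T@E[:3,3],d
def onz(c,u,v,z):
    o,d=ray(c,u,v);return o+d*(z-o[2])/d[2]
def tri(obs):
    A=0;b=0
    for c,u,v in obs:
        o,d=ray(c,u,v);d=d/np.linalg.norm(d);P=np.eye(3)-np.outer(d,d);A=A+P;b=b+P@o
    return np.linalg.solve(A,b)
def proj(c,p):
    E=np.array(c["extrinsics"]);q=E[:3,:3]@p+E[:3,3];return np.array([c["fx"]*q[0]/q[2]+c["cx"],c["fy"]*q[1]/q[2]+c["cy"]])
E
python3 - <<'E'
from h import *
a=cv2.imread("pics/scene0.png");b=cv2.imread("pics/side0.png")
A=cv2.resize(a[130:330,260:430],None,fx=2.35,fy=3,interpolation=3);A=cv2.resize(a[130:330,260:430],(510,600),interpolation=2)[:, :]
B=b[130:330,220:390];B=cv2.resize(B,(510,600),interpolation=2)
cv2.imwrite("pics/z1.png",cv2.resize(np.hstack([A,B]),(800,470)))
s,d=bot.camera_info("scene"),bot.camera_info("side")
print("bottle cap",onz(s,398,181,.156),onz(d,349,152,.156),tri([(s,398,181),(d,349,152)]))
print("flask top",onz(s,353,175,.131),onz(d,312,182,.131),tri([(s,353,175),(d,312,182)]))
print("pan",onz(s,306,264,.052),onz(d,319,284,.052))
for p in[(239,295),(292,321),(229,405),(172,373)]:print("tray",onz(s,*p,.017))
for p in[(330,142),(411,142),(414,176),(329,174)]:print("box",onz(s,*p,.076))
for p in[(229,160),(311,136),(340,158),(262,187)]:print("boxd",onz(d,*p,.076))
for p in[(292,189),(327,178)]:print("handle d",onz(d,*p,.05))
E
```

```text
bottle cap [ 0.4755 -0.2377  0.156 ] [ 0.4841 -0.2423  0.156 ] [ 0.4823 -0.249   0.1488]
flask top [ 0.5855 -0.2141  0.131 ] [ 0.5587 -0.17    0.131 ] [ 0.5647 -0.1847  0.1395]
pan [0.5351 0.0186 0.052 ] [0.5423 0.0284 0.052 ]
tray [0.6104 0.1578 0.017 ]
tray [0.4748 0.1345 0.017 ]
tray [0.4398 0.3484 0.017 ]
tray [0.574  0.3736 0.017 ]
box [ 0.7583 -0.3395  0.076 ]
box [ 0.587  -0.4795  0.076 ]
box [ 0.502  -0.3631  0.076 ]
box [ 0.6742 -0.2323  0.076 ]
boxd [ 0.7556 -0.334   0.076 ]
boxd [ 0.5683 -0.4486  0.076 ]
boxd [ 0.4978 -0.3472  0.076 ]
boxd [ 0.6679 -0.2284  0.076 ]
handle d [ 0.6062 -0.2581  0.05  ]
handle d [ 0.528  -0.3025  0.05  ]
```

View pics/z1.png

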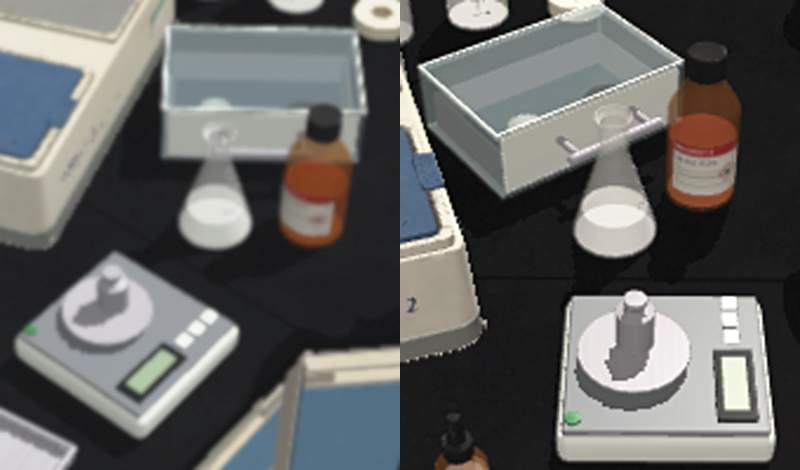

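The crops show the flask in front of the handle's left part, the bottle on its right, the cup in the drawer's left half and the case in its right half. The box has a yaw of about -54°. Next is a wrist view from above the bottle and flask, and one over the balance and tray.

```bash
python3 - <<'E'
from h import *
import json
s,d=bot.camera_info("scene"),bot.camera_info("side")
print("cap",tri([(s,398,179.5),(d,351.4,152)]),"fl",tri([(s,352.7,185.3),(d,309.8,179)]))
np.savetxt
for i,(p,y) in enumerate([((.50,-.20,.40),-.93),((.50,.08,.40),0.)]):
    bot.reach(p,[np.pi,0,y])
    c=bot.camera_info("wrist");im=bot.get_image("wrist");cv2.imwrite(f"pics/w{i}.png",im[:,:,::-1])
    c={k:(np.array(v).tolist()) for k,v in c.items()};json.dump(c,open(f"w{i}.json","w"))
    E=np.array(c["extrinsics"]);print(c["fx"],-E[:3,:3].T@E[:3,3],E[2,:3],bot.observe()["t"],bot.observe()["joint_pos"])
E
```

```text
cap [ 0.4791 -0.243   0.1554] fl [ 0.5638 -0.1846  0.129 ]
424.50830930946273 [ 0.5404 -0.254   0.5406] [-0.1592  0.2126 -0.9641] 1.9833 [-0.4868  0.0924  1.0327 -0.0002  2.0174  2.0147]
424.50830930946273 [0.5678 0.0793 0.5409] [-0.2655 -0.0007 -0.9641] 3.1167 [ 0.0445  0.0193  1.1089 -0.0006  2.0137  1.6177]
```

View pics/w0.png

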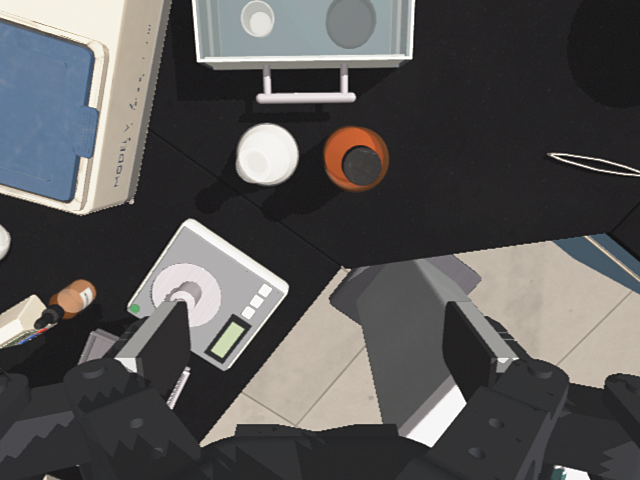

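View pics/w1.png

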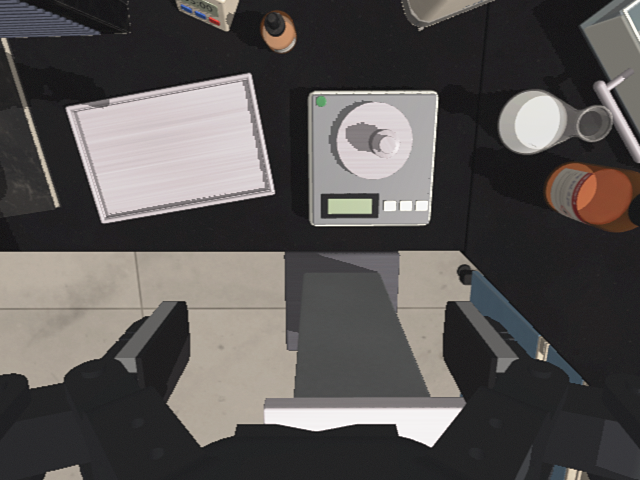

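In w0, the flask foot is at (267,154), the bottle cap top at (362,165), the handle bar runs from (257,98) to (355,97), the cup is at (258,18) and the case at (351,22). In w1, the flask mouth is at (594,123), the pan centre at (374,140), the weight knob at (386,144) and the tray corners at (67,107), (250,74), (274,192) and (105,222).

```bash
python3 - <<'E'
from h import *
import json
c0,c1=[json.load(open(f"w{i}.json")) for i in(0,1)]
s,d=bot.camera_info("scene"),bot.camera_info("side")
w0,w1=cv2.imread("pics/w0.png"),cv2.imread("pics/w1.png")
def blob(m,x0,y0,x1,y1):
    m=m.astype(np.uint8)[y0:y1,x0:x1];k=max(cv2.findContours(m,0,2)[0],key=cv2.contourArea)
    return cv2.minEnclosingCircle(k),np.array(cv2.fitEllipse(cv2.convexHull(k))[0])+[x0,y0],cv2.minAreaRect(k),[x0,y0]
g=w1.max(2)
t=blob(g>60,20,60,290,235);box=cv2.boxPoints(t[2])+t[3];P=np.array([onz(c1,*p,.017)for p in box]);print("tray",P.mean(0),np.linalg.norm(np.diff(P,axis=0),axis=1),np.diff(P,axis=0)[:2])
hsv=cv2.cvtColor(w1,cv2.COLOR_BGR2HSV)
for th in(195,205):
    e=blob(w1.min(2)>th,325,95,420,185);print("pan",e[1],e[0],onz(c1,*e[1],.052))
print("knob",onz(c1,386,144,.098), "w0 pan",onz(c0,185,295,.052))
print("cap w0",onz(c0,362,165,.156),"scene",onz(s,398,179.5,.156))
h0=cv2.cvtColor(w0,cv2.COLOR_BGR2HSV)
dark=blob((w0.max(2)<70),338,140,386,188);print("cap blob",dark[1],dark[0],onz(c0,*dark[1],.156))
e=blob(w0.max(2)>45,230,118,305,192);print("flask foot",e[1],e[0],onz(c0,*e[1],.004))
print("flask mouth w1",onz(c1,594,123,.131),"tri",tri([(c1,594,123),(s,352.7,185.3),(d,309.8,179)]))
print("flask foot w1",onz(c1,532,122,.004))
e=blob((h0[...,1]>150)&(w0[...,2]>80),315,118,400,200);print("bottle",e[1],e[0])
a,b=onz(c0,257,98,.045),onz(c0,355,97,.045);print("handle",(a+b)/2,np.linalg.norm(a-b),np.arctan2(*(b-a)[:2][::-1]))
a,b=onz(c0,196,61,.076),onz(c0,411,59,.076);print("boxfront?",a,b,np.linalg.norm(a-b))
E
```

```text
tray [0.5284 0.2568 0.017 ] [0.2269 0.1456 0.245 ] [[ 0.038  -0.2237  0.    ]
 [-0.1439 -0.0223  0.    ]]
pan [374.4797 140.2458] ((48.90988540649414, 45.180233001708984), 38.799072265625) [0.5441 0.013  0.052 ]
pan [374.3851 140.2271] ((49.559452056884766, 45.34146499633789), 38.51644515991211) [0.5441 0.0131 0.052 ]
knob [0.5426 0.0073 0.098 ] w0 pan [0.5444 0.0124 0.052 ]
cap w0 [ 0.483  -0.2466  0.156 ] scene [ 0.4785 -0.2421  0.156 ]
cap blob [361.0132 164.9397] ((23.351350784301758, 24.824323654174805), 20.208948135375977) [ 0.4837 -0.2461  0.156 ]
flask foot [266.0035 154.6183] ((35.5, 37.5), 33.800987243652344) [ 0.5641 -0.1822  0.004 ]
flask mouth w1 [ 0.5632 -0.1809  0.131 ] tri [ 0.5632 -0.1825  0.1303]
flask foot w1 [ 0.5631 -0.1854  0.004 ]
bottle [355.3804 157.6791] ((39.7058219909668, 39.85135269165039), 33.30647277832031)
handle [ 0.5625 -0.2656  0.045 ] 0.10892093775607578 -2.4916178432537066
boxfront? [ 0.672  -0.2264  0.076 ] [ 0.4974 -0.3589  0.076 ] 0.21911359705602523
```

All measurements agree with the known sizes: box 219 mm wide, flask tri z 0.130, pan seen the same from two views. Moving bottle first.

```bash
cat >> h.py <<'E'
PI=np.pi
R=lambda y:[PI,0,y]
TR=np.array([.527,.256]);TY=.16;tdir=np.array([-np.sin(TY),np.cos(TY)])
BOT=np.array([.483,-.246]);FLA=np.array([.5635,-.183])
BT=TR+.05*tdir;FT=TR-.05*tdir
YB,YT=.65,PI/2+TY
def st(m=""):
    s=bot.observe();print(m,"t %.1f"%s["t"],np.array(s["position"]),"w %.4f"%s["grip_width"],"F",np.array(s["contact_force"]),s["finger_force"])
def go(xy,z,y,v=.35): bot.servo_line([xy[0],xy[1],z],rot=R(y),v=v)
def pick(xy,z,y,hi,op,force,vd=.2):
    go(xy,hi,y);bot.move_gripper(op);go(xy,z,y,vd);bot.move_gripper(0,force);st("gripped");go(xy,hi,y,.2)
def place(xy,z,y,hi,op,vd=.15):
    go(xy,hi,y);go(xy,z+.02,y,.2);go(xy,z,y,.05);st("down");bot.move_gripper(op);go(xy,hi,y,.3)
E
python3 - <<'E'
from h import *
bot.reach([*BOT,.25],R(YB))
pick(BOT,.119,YB,.26,.07,60)
st("lift");place(BT,.124,YT,.26,.07)
pick(FLA,.096,YB,.25,.06,40)
st("lift");place(FT,.101,YT,.25,.06);st()
bot.reach([.45,.0,.40],R(0))
cv2.imwrite("pics/a1.png",bot.get_image("scene")[:,:,::-1])
E
```

```text
gripped t 6.3 [ 0.4836 -0.2463  0.1208] w 0.0338 F [-2.0443  1.4049  6.4363] 59.71323750622105
lift t 7.2 [ 0.4822 -0.2455  0.2574] w 0.0334 F [ 0.4166 -0.104  -6.1941] 60.19528309756424
down t 10.2 [0.5193 0.3055 0.1248] w 0.0332 F [-0.6451 -0.5999  0.7271] 60.72961113473866
gripped t 14.3 [ 0.5642 -0.1831  0.0978] w 0.0264 F [-0.8145  1.4791  5.9529] 40.34228080417961
lift t 15.2 [ 0.5628 -0.1828  0.2479] w 0.0266 F [ 0.2596  1.2654 -2.474 ] 39.67119438573718
down t 17.9 [0.5347 0.2067 0.1016] w 0.0265 F [-2.2014 -1.1411  3.5008] 39.64812067570165
 t 18.9 [0.535  0.2066 0.2503] w 0.0597 F [-0.6641  0.5628 -0.9436] 0.0
```

View pics/a1.png

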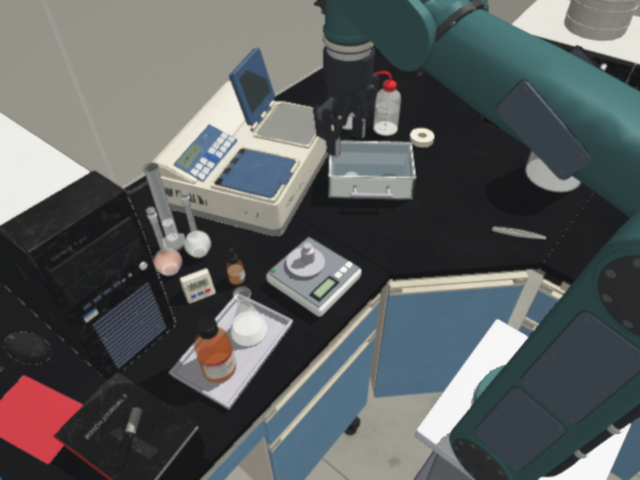

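Bottle and flask both stand upright in the tray (bottle at (213,355), flask at (246,325)). The handle is free at (372,190). Opening the drawer.

```bash
cat >> h.py <<'E'
HY=.65-PI/2;DX=np.array([np.cos(HY),np.sin(HY)]);DY=np.array([-DX[1],DX[0]]);H0=np.array([.5625,-.2656])
E
python3 - <<'E'
from h import *
import json
bot.reach([*H0,.15],R(.65));bot.move_gripper(.034);go(H0,.03,.65,.15);st("at")
bot.move_gripper(0,30);st("grip")
p=np.array(bot.observe()["position"])[:2];e=p-.111*DX
go(e,.03,.65,.1);st("pulled");bot.move_gripper(.034);st("rel");go(e,.2,.65,.3)
v=H0-.11*DX
bot.reach([*(e-.03*DX),.33],R(HY));c=bot.camera_info("wrist");im=bot.get_image("wrist")
cv2.imwrite("pics/w2.png",im[:,:,::-1]);json.dump({k:np.array(x).tolist() for k,x in c.items()},open("w2.json","w"));st()
E
```

```text
at t 22.9 [ 0.5614 -0.2651  0.0341] w 0.0339 F [-12.2343   8.0121  19.2313] 11.673586582182907
grip t 23.3 [ 0.5626 -0.2652  0.0317] w 0.0099 F [-2.6589  2.6528 10.718 ] 29.49439823627472
pulled t 24.5 [ 0.4958 -0.1779  0.0317] w 0.0098 F [-2.4692 -1.561  10.0451] 29.58686113357544
rel t 24.9 [ 0.4949 -0.1765  0.0291] w 0.0337 F [0.7023 0.3592 0.3869] 0.0
 t 27.1 [ 0.4771 -0.1529  0.3287] w 0.0336 F [ 1.0908  0.0053 -1.704 ] 0.0
```

View pics/w2.png

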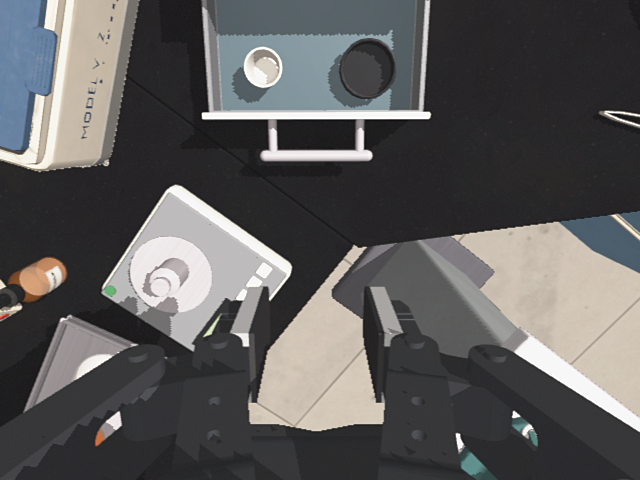

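The drawer is open. The cup rim is at (263,67), the case rim at (367,68), the handle runs (260..372,156), and the pan is at (171,274) with the knob at (163,286). Computing positions and checking them against the drawer frame.

```bash
python3 - <<'E'
from h import *
import json
c=json.load(open("w2.json"));im=cv2.imread("pics/w2.png")
a,b=onz(c,260,156,.045)[:2],onz(c,372,156,.045)[:2];h=(a+b)/2;print("handle",h,"open",(H0-h)@DX,"yaw",np.arctan2(*(a-b)[::-1]))
def ell(m,x0,y0,x1,y1):
    k=max(cv2.findContours(m[y0:y1,x0:x1].astype(np.uint8),0,2)[0],key=cv2.contourArea);e=cv2.fitEllipse(cv2.convexHull(k));return np.array(e[0])+[x0,y0],e[1]
for n,m,w,z in[("cup",im.min(2)>150,(235,40,292,94),.039),("case",im.max(2)<62,(330,34,402,102),.028)]:
    p,ax=ell(m,*w);q=onz(c,*p,z)[:2];print(n,p,ax,q,"in handle frame",DX@(q-h),DY@(q-h))
for n,p,z in[("cup",(263,67),.039),("case",(367,68),.028)]:
    q=onz(c,*p,z)[:2];print(n,q,DX@(q-h),DY@(q-h))
print("pan",onz(c,171,274,.052),"knob",onz(c,163,286,.098))
E
```

```text
handle [ 0.4958 -0.1776] open 0.11042104917891146 yaw 0.6503185545882578
cup [262.6744  66.5738] (38.668025970458984, 41.563655853271484) [ 0.5863 -0.2131] in handle frame 0.08304418639958189 0.05055399547188263
case [366.7287  69.0496] (54.535823822021484, 59.576820373535156) [ 0.5062 -0.2728] in handle frame 0.08204511636581029 -0.04935244239225455
cup [ 0.5859 -0.213 ] 0.08266697088184947 0.050258075047561454
case [ 0.5066 -0.2737] 0.08300084255828562 -0.049585390851813696
pan [0.5432 0.0107 0.052 ] knob [0.54   0.0015 0.098 ]
```

```bash
cat >> h.py <<'E'
YD=HY+PI;W=np.array([.5415,.005]);PAN=np.array([.544,.0125]);CASE=np.array([.5065,-.273]);CUP=np.array([.586,-.213])
E
python3 - <<'E'
from h import *
bot.reach([*W,.2],R(YD))
pick(W,.073,YD,.2,.05,50)
go(CASE,.2,YD);go(CASE,.06,YD,.2);go(CASE,.035,YD,.05);st("down")
bot.move_gripper(.045);go(CASE,.2,YD,.2)
cv2.imwrite("pics/b0.png",bot.get_image("wrist")[:,:,::-1])
pick(CUP,.022,YD,.2,.055,20);st("lift")
cv2.imwrite("pics/b1.png",bot.get_image("wrist")[:,:,::-1])
place(PAN,.0645,YD,.2,.055)
bot.reach([.455,-.08,.35],R(-.5));cv2.imwrite("pics/w3.png",bot.get_image("wrist")[:,:,::-1])
import json
json.dump({k:np.array(x).tolist() for k,x in bot.camera_info("wrist").items()},open("w3.json","w"));st()
E
```

```text
gripped t 31.1 [0.543  0.0047 0.0755] w 0.0272 F [-0.8508 -1.1592  6.2486] 49.168010358698666
down t 34.4 [ 0.5075 -0.2745  0.037 ] w 0.0275 F [-0.8705 -0.7812  6.3381] 50.23777887225151
gripped t 37.8 [ 0.5872 -0.2136  0.0242] w 0.0339 F [-0.3205 -0.0955  6.0403] 19.916866924613714
lift t 38.8 [ 0.5852 -0.2126  0.1979] w 0.0334 F [ 0.3377  1.2897 -1.0318] 19.951713038608432
down t 40.9 [0.5443 0.0125 0.0653] w 0.0341 F [-1.6563 -0.1497  6.1611] 20.40852641221136
 t 44.1 [ 0.455  -0.0799  0.3494] w 0.0549 F [-0.171   0.1158 -0.2029] 0.0
```

View pics/w3.png

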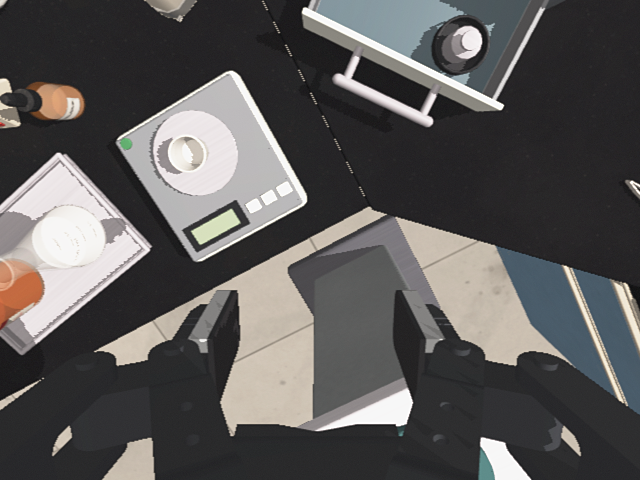

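The weight stands in the case (knob at (467,41), case rim (460,45)). The cup rim is at (187,153) on the pan, whose centre is at (196,153). Checking the offsets.

```bash
python3 - <<'E'
from h import *
import json
c=json.load(open("w3.json"));im=cv2.imread("pics/w3.png")
def ell(m,x0,y0,x1,y1):
    k=max(cv2.findContours(m[y0:y1,x0:x1].astype(np.uint8),0,2)[0],key=cv2.contourArea);e=cv2.fitEllipse(cv2.convexHull(k));return np.array(e[0])+[x0,y0],e[1]
p,ax=ell(im.min(2)>200,148,106,242,200);print("pan",p,ax,onz(c,*p,.052))
print("cup rim",onz(c,187,153,.081),"foot if at pan centre projects rim to",proj(c,np.array([*onz(c,*p,.052)[:2],.081])))
print("weight",onz(c,467,41,.059),"case",onz(c,460,45,.028))
E
```

```text
pan [195.1469 152.2789] (81.25858306884766, 87.66677856445312) [0.5439 0.0118 0.052 ]
cup rim [0.5451 0.0108 0.081 ] foot if at pan centre projects rim to [186.7905 154.6359]
weight [ 0.5078 -0.2695  0.059 ] case [ 0.5073 -0.2732  0.028 ]
```

All within about 2 mm. Shutting the drawer, then returning flask and bottle by the same grasp poses.

```bash
python3 - <<'E'
from h import *
h=np.array([.4958,-.1776])-.0015*DX
bot.reach([*h,.17],R(.65));bot.move_gripper(.030);go(h,.05,.65,.2);go(h,.032,.65,.06);st("at")
bot.move_gripper(0,30);st("grip")
p=np.array(bot.observe()["position"])[:2];d=(H0-p)@DX
go(p+(d+.0015)*DX,.032,.65,.09);st("shut");p=np.array(bot.observe()["position"])[:2];print((p-H0)@DX)
bot.move_gripper(.030);p=np.array(bot.observe()["position"])[:2];go(p,.2,.65,.2)
bot.reach([.46,-.12,.36],R(HY));cv2.imwrite("pics/w4.png",bot.get_image("wrist")[:,:,::-1])
import json
json.dump({k:np.array(x).tolist() for k,x in bot.camera_info("wrist").items()},open("w4.json","w"));st()
E
```

```text
at t 46.8 [ 0.4946 -0.1763  0.0316] w 0.0300 F [-0.7656 -0.304   0.7271] 0.0
grip t 47.1 [ 0.4959 -0.1776  0.0325] w 0.0095 F [ 3.143  -4.9073 -2.0327] 29.811519384384155
shut t 48.5 [ 0.5628 -0.2651  0.0324] w 0.0097 F [-3.2918  6.2098  8.5783] 30.919395089149475
-0.00026006033161349995
 t 51.4 [ 0.46   -0.1202  0.359 ] w 0.0300 F [-0.5309  0.1658 -0.3297] 0.0
```

View pics/w4.png

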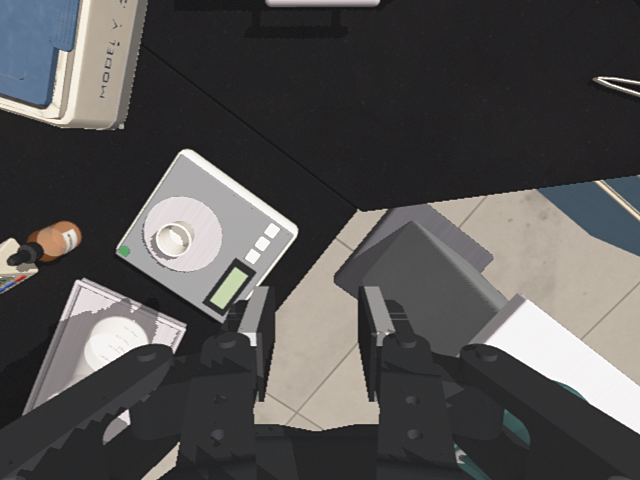

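The handle is back at its shut position (top edge, (322,2)) with the stop felt at about 7 N, and the cup is still on the pan at (174,240). Returning the flask and bottle.

```bash
python3 - <<'E'
from h import *
import json
bot.reach([*FT,.25],R(YT))
pick(FT,.1,YT,.25,.06,40);st("lift");place(FLA,.0975,YB,.25,.06)
pick(BT,.123,YT,.26,.07,60);st("lift");place(BOT,.1205,YB,.26,.07)
bot.reach([.50,-.20,.40],R(-.93))
c=bot.camera_info("wrist");im=bot.get_image("wrist");cv2.imwrite("pics/w5.png",im[:,:,::-1])
json.dump({k:np.array(x).tolist() for k,x in c.items()},open("w5.json","w"));st()
E
```

```text
gripped t 55.1 [0.5355 0.2069 0.1017] w 0.0267 F [-1.8063 -0.9972  6.4637] 40.05849634995684
lift t 56.0 [0.5343 0.2064 0.2479] w 0.0261 F [ 0.0212 -0.1405 -1.5144] 39.443937462056056
down t 58.6 [ 0.5634 -0.1827  0.0976] w 0.0265 F [-1.3802  1.6081  1.7958] 39.300094161881134
gripped t 62.8 [0.5195 0.3056 0.125 ] w 0.0334 F [-1.608  -0.8842  5.5899] 59.70879318367224
lift t 63.6 [0.5182 0.305  0.2572] w 0.0329 F [ 0.63    0.5673 -5.0678] 60.206159331137314
down t 66.7 [ 0.4832 -0.2461  0.1211] w 0.0336 F [-0.9324  0.4282 -1.214 ] 60.66272087395191
 t 69.2 [ 0.4999 -0.2001  0.3988] w 0.0702 F [ 0.5139 -0.166  -0.8123] 0.0
```

View pics/w5.png

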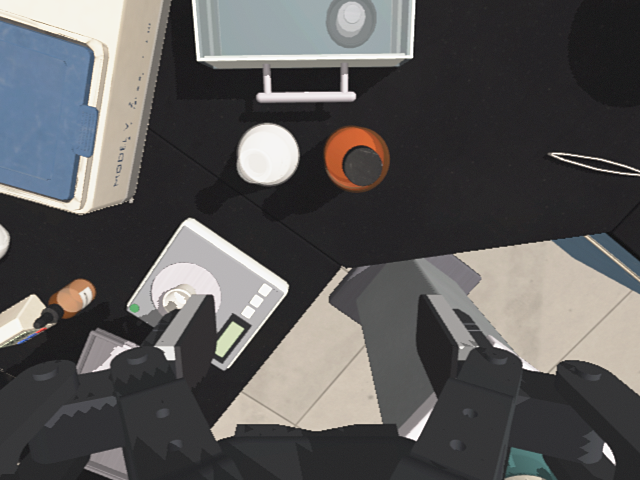

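The flask (267,154) and bottle (cap at (362,166)) are within a pixel of their starting places. The drawer is shut (handle at row 98 as at the start), the weight stands in its case at (351,17), and the cup is on the pan. Handing in.

```bash
python3 -c "
from workcell import bot
bot.hold(0.5);print(bot.hand_in())"
```

```text
the job is handed in; nothing more can be done
None
```

The job is done and handed in at about 70 s: the last pictures show the weight in its case in the shut drawer, the cup on the pan, and the bottle and flask back on their starting places; no verdict came back.

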